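# Open the tight screw cap of a jar

### The arm

A 6-joint arm with a two-finger parallel gripper is mounted at the origin on a cart in front of the work surface, level with it; the furniture and walls round the work are solid. World frame = base frame: x ahead of the robot, y to its left, z up, the work surface at z = 0. Lengths are in m, angles in rad, forces in N, time in s.
With the tool pointing down it reaches from about 0.4 to 0.925 m from the base axis. Payload 12.5 kg.
Tool frame: the origin (TCP) lies at the very end of the fingers, on their centre line; the grasp point (between the pads) lies 19 mm behind it (grip_depth is the distance from the TCP to the grasp point, in m); z points along the fingers, y is the line along which they close (so a half turn about z gives the same grasp; the last joint's range is limited). The gripper opens to 95 mm and grips with 3 to 60 N. Pads are 20 mm wide; open, the fingers measure 119 mm over their backs; the gripper's body (75 mm by 180 mm) begins 59 mm behind the grasp point.
Start: joints at [-1.309, 0.491, 1.559, -0, 1.092, -0.106], TCP at [0.225, -0.583, 0.215] pointing down, gripper open.
Joint ranges: [-3.1, 3.1], [-0.84, 2.19], [0.05, 2.79], [-1.13, 4.28], [0.06, 2.93], [-2.69, 2.69]. Speed limits (rad/s): [2.22, 2.22, 2.79, 3.14, 3.14, 3.14].

### API

Orientations are given as a unit quaternion [x, y, z, w].
In Python, from bench import * gives the robot as it stands. The module is installed in compiled form; this text tells all that it offers.
- The arm moves only by the tool servo_tool, never from a script. Its argument "targets" is a list of rows, each a list of 6 numbers: the shift along the world's x, y, z in m, then the turn, a rotation vector about the world's x, y, z in rad. In form: [[tx, ty, tz, ax, ay, az], ...]. A call has 1 to 10 rows; each row is the pose to reach, as a shift and turn from the pose commanded when the call began; what a row does not reach only later rows make up. A row lasts 1/10 s, in which the tool goes at most 50 mm and 8.59 degrees, less where a joint would pass 70% of its speed; a pose out of reach is approached as far as the arm can. A call with a gripper value outside its range is refused whole. "claw" is the opening, from -1 (shut) to 1 (fully open), set as the call begins (left out, the last holds). The fingers move at their own pace and stop on an object; "force" is the grip in N (left out, the last holds). Time passes only in rows, so rows that repeat a pose let the fingers close. It gives the time, the measured TCP pose, the force, the opening and the grip force at its end, in the units of the state.
- get_obs(): the state, without advancing time (a new reading comes with each control period).
- grab_frame(name): name is "scene" or "top" or "wrist"; returns the picture (400x640x3 uint8, red, green, blue); there is no depth.
- camera_model(name): a dict with "fovy" (degrees; the focal length in pixels is half the picture's height over the tangent of half this angle, whatever the lens; pixels are square), "cx", "cy" (the principal point, pixels), "k1" (the pictures are not rectified: a ray, as slopes to the right and down, at radius r is drawn at 1 + k1 r^2 times it, then the intrinsics apply), "cam_to_world" (4x4, takes a point from camera to world coordinates); the wrist camera has in their place "T_tool_cam" (4x4, takes a point from camera to tool coordinates, whose origin is the TCP and whose axes are the flange's). Camera axes: x right, y up, looking along -z (the intrinsics and any distortion apply to the point x, -y, -z); pixel columns grow to the right and rows downward; lengths in m; the calibration is good to about 2 mm. A picture is of the moment at which its call begins: read the wrist's pose just before it. camera_model takes no time and is no camera call.
- job_done(): hands the job in; it is judged then, once.
Trained networks look in the newest picture that a camera, given by its name, has taken for a name from the list of things; names that differ only in an ending like _2 or _b are one class to them, and where a whole thing is asked for, a point or a joint stands for the part that bears it (a point fixed in the world has none). Each returns a list of dicts, best first, with "conf" (0 to 1); they miss things now and then, are a little off and sometimes report something else, mostly with a low value. They report only what shows in the picture. A call takes as long as a camera call. They do not tell look-alikes from the thing itself.
- search_frame(camera, thing): "box" ([left, top, width, height] in pixels, round what is visible of it).
The state is a dict: "t": time; "joints": joint angles; "joint_vel": joint speeds; "tau": joint torques, N m; "eef_pos": TCP position; "ee_rot": TCP orientation; "ft_force": force on the tool from outside, world axes, zero at the start; "moment": the same for the moment, N m; "finger_gap": finger opening in m; "finger_force": force on a finger pad.
Only numpy, scipy, OpenCV 4.12 (cv2) and the standard library are available. Lean on these libraries where they do the work, as an engineer would, in place of code of your own. Each camera call takes 0.05 s, during which the arm holds its last target. There are 200 camera calls.

### The job

A roll of tape has been parked over the capped neck of the six-sided jar: lift it straight off and set it down flat on the bare bench, clear of the jar's holder. Then unscrew the jar's tight cap (anticlockwise seen from above), with the holder keeping the jar from turning and the jar staying down in it, until the threads let go (about a third of a turn). Finish holding the cap level in the gripper just above the jar's mouth, its lower edge one to three centimetres clear of it; do not let go, and leave the other things where they are.

Things in the scene. Friction and masses are not known exactly. Their poses are not given: they have to be found in the camera images.
- holder: Jar holder, fixed to the bench: plywood plate 120 x 100 x 8 mm (long side along its x) with an upright six-sided aluminium collar rising to 38 mm above the bench, about 75 mm over its corners. Origin: centre of the plate's underside, on the bench. The bench to its right (y -0.38 to -0.22, x 0.38 to 0.58) is bare.
- jar: White six-sided jar, 0.4-0.65 kg, loose in the collar, which stops it turning (4 deg play) but not lifting. Origin: centre of underside, 8 mm above the bench. Body 54 mm across flats, 62 over corners, level shoulder at z 75 mm; round neck 38 mm wide with rim at z 97.5. A sprung rubber disc in the mouth pushes the cap up with 10 N (turning needs roughly 0.3 N m); freed it stands up to z 103.
- cap: Ribbed steel cap, 44 mm across, 34 high, 50 g. Origin: centre of lower edge; closed it is 81-82 mm above the jar's origin. Thread rises 8 mm a turn. Its yaw minus the jar's starts at 0 to 0.45 rad (tight), grows anticlockwise from above; threads are free from 2.15 to 2.7 rad, with a stop at 2.75. Before 2.15 pulling up lifts the jar. It stays put if let go between turns.
- roll: Roll of grey tape on a cardboard core: ring 66 mm outside, 49 mm inside, 22 mm high, 40 to 70 g. Origin: centre of its underside, z along the hole. At the start it lies on the jar's shoulder round the cap (83 mm above the bench); the cap stands 18 mm higher than the roll's top.
- string_ball: Bystander: ball of jute string, 62 mm across, origin under its centre.
- small_box_2: Bystander: small blue card box 72 x 51 x 35 mm, origin at centre of underside.
- tag_block: Bystander: block of card tags 95 x 48 x 19 mm, origin at centre of underside.
- wine_plain_2: Bystander: stem glass 94 mm across, 151 mm high, origin under its foot.
- wine_swirl_2: Bystander: stem glass 86 mm across, 153 mm high, origin under its foot.
Not all that is in view belongs to the job. Of the things shaped like the roll, the grey one is meant.

How it is judged:
By the outcome, as a careful person would: the job done as asked, in the order asked, and still so for the second after the job is handed in, while the arm keeps its last pose, push and grip.
It also fails if it takes over 67 s, if anything falls off the work surface, if the arm or the gripper's body presses on something with over 40 N, if the wrist force passes 120 N, or if a joint passes its speed limit or range.

## Working session

There is one attempt and no reset: what is moved stays moved. The work goes in short steps, Python scripts to look and compute and a tool call to move; the robot and the scene stay as the last step left them, time stands still between calls to the robot, and variables do not carry over. Pictures are saved under pics/ and viewed, at most 10 in all, crops included, and the job is handed in when it is done.

Besides the shell and the picture viewer there is one more tool, called after "Request:" by a JSON object that holds its "method" and its "body", one argument or row to a line. servo_tool: Moves the arm, as the interface text tells. Its arguments: {"type":"object","properties":{"targets":{"type":"array","items":{"type":"array","items":{"type":"number"}}},"claw":{"type":"number"},"force":{"type":"number"}},"required":["targets"]}

```bash
mkdir -p pics
cat > h.py <<'E'
from bench import *
import numpy as np, cv2
from scipy.spatial.transform import Rotation as R
def snap(n,f):
    im=grab_frame(n); cv2.imwrite('pics/'+f,im[:,:,::-1]); return im
def T_of(n,obs=None):
    m=camera_model(n)
    if n!='wrist': return m,np.array(m['cam_to_world'])
    T=np.eye(4);T[:3,:3]=R.from_quat(obs['ee_rot']).as_matrix();T[:3,3]=obs['eef_pos']
    return m,T@np.array(m['T_tool_cam'])
def K(m): return 200/np.tan(np.radians(m['fovy'])/2)
def px2z(n,u,v,z,obs=None):
    m,T=T_of(n,obs);f=K(m);d=np.array([(u-m['cx'])/f,(v-m['cy'])/f]);s=d.copy()
    for _ in range(20): s=d/(1+m['k1']*(s@s))
    r=T[:3,:3]@np.array([s[0],-s[1],-1]);o=T[:3,3]
    return o+r*(z-o[2])/r[2]
def proj(n,p,obs=None):
    m,T=T_of(n,obs);c=np.linalg.inv(T)@np.append(p,1);s=np.array([c[0],-c[1]])/-c[2]
    s=s*(1+m['k1']*(s@s));return K(m)*s+[m['cx'],m['cy']]
E
python3 - <<'E'
from h import *
o=get_obs();print(o['t'],o['eef_pos'],o['ee_rot'],o['ft_force'],o['finger_gap'])
snap('scene','s0.png');snap('top','t0.png')
for c in('scene','top'):
    m,T=T_of(c);print(c,m['fovy'],T.round(3).tolist())
    for t in('roll','cap','holder','jar'):
        print(c,t,[(np.round(d['box']).tolist(),round(d['conf'],2)) for d in search_frame(c,t)])
print(camera_model('wrist'))
E
```

```text
0.0 [ 0.22466344 -0.58293823  0.21403948] [ 9.83137307e-01  1.82867987e-01 -5.71624797e-05 -5.76063567e-04] [ 0.03335297 -0.10680758  0.60736487] 0.09489364422715944
scene 57.85216514716465 [[-0.871, 0.284, -0.4, 0.233], [-0.49, -0.469, 0.735, 0.625], [0.021, 0.836, 0.548, 0.552], [0.0, 0.0, 0.0, 1.0]]
scene roll [([382.0, 231.0, 30.0, 23.0], 0.78), ([332.0, 188.0, 28.0, 17.0], 0.77), ([285.0, 175.0, 18.0, 24.0], 0.69)]
scene cap [([339.0, 179.0, 18.0, 16.0], 0.7)]
scene holder [([319.0, 208.0, 49.0, 31.0], 0.89)]
scene jar [([333.0, 202.0, 26.0, 16.0], 0.61)]
top 49.677759540971806 [[0.026, 0.996, -0.086, 0.481], [-0.999, 0.028, 0.022, 0.009], [0.024, 0.085, 0.996, 1.015], [0.0, 0.0, 0.0, 1.0]]
top roll [([324.0, 198.0, 31.0, 28.0], 0.94), ([319.0, 264.0, 29.0, 29.0], 0.83), ([267.0, 174.0, 27.0, 30.0], 0.62)]
top cap [([328.0, 202.0, 24.0, 17.0], 0.59)]
top holder [([313.0, 188.0, 48.0, 53.0], 0.81)]
top jar [([321.0, 198.0, 32.0, 27.0], 0.28)]
{'fovy': 71.03805559589193, 'cx': 322.15035975799253, 'cy': 197.80320472047487, 'k1': -0.0511673920107343, 'T_tool_cam': array([[-5.80708465e-04,  9.60947701e-01,  2.76729433e-01,
         8.03754880e-02],
       [ 9.99999803e-01,  6.24447885e-04, -6.99362152e-05,
        -4.76724964e-04],
       [-2.40008154e-04,  2.76729338e-01, -9.60947874e-01,
        -1.70209275e-01],
       [ 0.00000000e+00,  0.00000000e+00,  0.00000000e+00,
         1.00000000e+00]])}
```

Run:
```python
from h import *
a=cv2.imread('pics/s0.png')[120:320,200:500];b=cv2.imread('pics/t0.png')[100:340,170:490]
a=cv2.resize(a,(800,533)) ;b=cv2.resize(b,(800,600),interpolation=cv2.INTER_CUBIC)
cv2.imwrite('pics/s0c.png',a);cv2.imwrite('pics/t0c.png',b)
for n,u,v,z in(('top',339.5,212,.105),('top',340,210,.123),('scene',348,187,.123),('top',333.5,278.5,.02),('top',280.5,189,.02)):print(px2z(n,u,v,z))
```

```text
[ 0.537431   -0.04874895  0.105     ]
[ 0.54048139 -0.04854892  0.123     ]
[ 0.52334    -0.02885768  0.123     ]
[ 0.39049985 -0.04391004  0.02      ]
[0.59223202 0.08356954 0.02      ]
```

View pics/s0c.png

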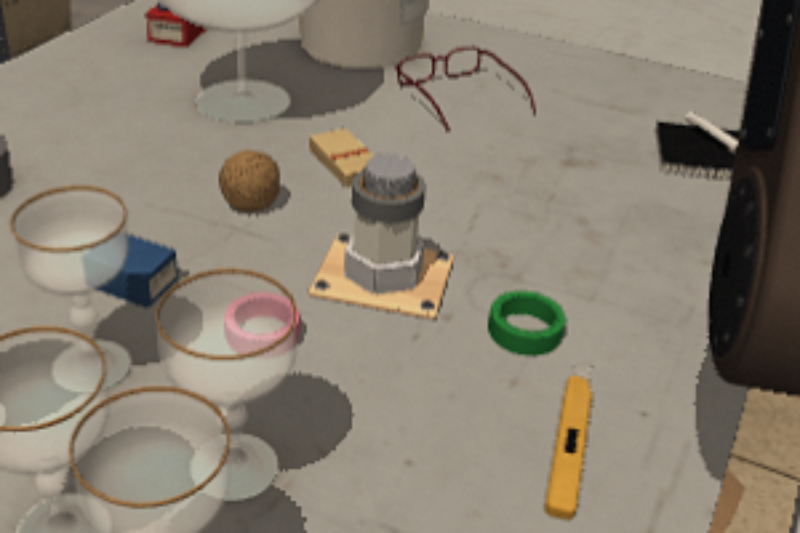

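View pics/t0c.png

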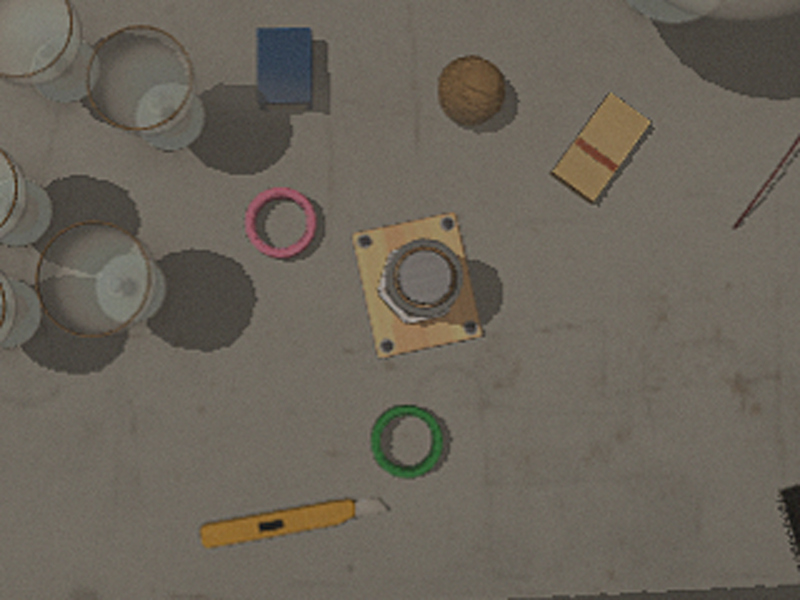

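Ring-shaped candidates in the top picture are the grey one round the jar cap (339,212), the pink one (281,189) and the green one (333,278). The grey one is the roll, as the crops confirm. Next I'll check the full scene for obstacles on the path.

Run:
```python
from h import *
for n,u,v,z in(('top',339.2,212,.105),('top',341.2,210.8,.1235),('scene',346.2,181.9,.1235),('scene',345.5,194,.105)):print(n,px2z(n,u,v,z).round(4))
print(proj('top',[.54,-.049,.1235]),proj('scene',[.54,-.049,.1235]),camera_model('scene')['k1'],camera_model('top')['k1'])
```

```text
top [ 0.5374 -0.0481  0.105 ]
top [ 0.5389 -0.051   0.1235]
scene [ 0.5368 -0.0468  0.1235]
scene [ 0.5267 -0.0249  0.105 ]
[340.22837474 210.22234496] [345.40393767 181.13376042] -0.04741893621077698 -0.037343073623361235
```

View pics/s0.png

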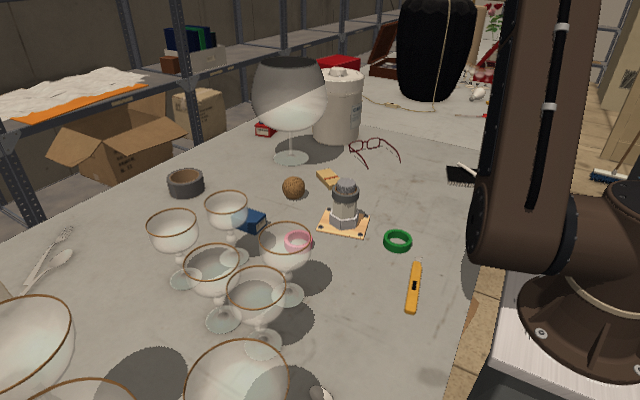

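View pics/t0.png

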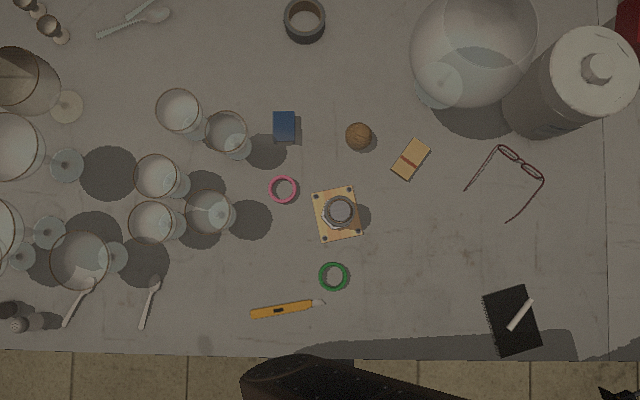

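Besides those, there is a bigger grey ring lying on the far bench (top 305,20), which is a look-alike. The roll I want is the one on the jar neck at (339,212), around x 0.538, y -0.048. The path over the bench is clear.

Request:
{"method": "servo_tool", "body": {
  "targets": [
    [0.015, 0.025, 0.015, 0, 0, 0],
    [0.035, 0.06, 0.025, 0, 0, 0],
    [0.06, 0.1, 0.03, 0, 0, 0],
    [0.085, 0.14, 0.03, 0, 0, 0],
    [0.11, 0.185, 0.03, 0, 0, 0],
    [0.13, 0.225, 0.03, 0, 0, 0],
    [0.155, 0.265, 0.03, 0, 0, 0],
    [0.175, 0.3, 0.03, 0, 0, 0],
    [0.2, 0.34, 0.03, 0, 0, 0],
    [0.22, 0.375, 0.03, 0, 0, 0]
  ],
  "claw": 1
}}

```text
t: 1.5
eef_pos: [0.4456, -0.2063, 0.2449]
ee_rot: [0.983, 0.183, 0.0, 0.0]
ft_force: [0.3, -0.1, -0.3]
finger_gap: 0.0948
finger_force: 0.0
```

Request:
{"method": "servo_tool", "body": {
  "targets": [
    [0.02, 0.035, 0, 0, 0, 0],
    [0.04, 0.07, 0, 0, 0, 0],
    [0.06, 0.105, 0, 0, 0, 0],
    [0.08, 0.135, 0, 0, 0, 0],
    [0.09, 0.152, 0, 0, 0, 0],
    [0.093, 0.16, 0, 0, 0, 0],
    [0.093, 0.16, 0, 0, 0, 0],
    [0.093, 0.16, 0, 0, 0, 0]
  ]
}}

```text
t: 2.3
eef_pos: [0.5373, -0.0488, 0.2447]
ee_rot: [0.983, 0.183, -0.0, 0.0]
ft_force: [0.4, -0.0, -1.0]
finger_gap: 0.0949
finger_force: 0.0
```

Run:
```python
from h import *
o=get_obs();im=snap('wrist','w1.png')
print(o['t'],o['eef_pos'],o['ee_rot'],o['joints'],o['ft_force'],o['moment'])
for t in('roll','cap','jar','holder'):
    for d in search_frame('wrist',t)[:2]:
        b=d['box'];print(t,np.round(b),round(d['conf'],2),[px2z('wrist',b[0]+b[2]/2,b[1]+b[3]/2,z,o).round(4) for z in(.105,.1235)])
```

```text
2.3 [ 0.53733249 -0.04881921  0.24467096] [ 9.83160291e-01  1.82745232e-01 -1.05598973e-04  1.08078521e-04] [-2.12908888e-01  3.38258772e-01  1.72914083e+00 -3.19554339e-04
  1.07430435e+00  9.90483702e-01] [ 0.43437371 -0.04744389 -0.95083546] [-0.00414324 -0.00274105  0.03319378]
roll [221.  76.  51.  51.] 0.77 [array([0.5987, 0.0607, 0.105 ]), array([0.5995, 0.0559, 0.1235])]
roll [260. 230.  50.  42.] 0.62 [array([ 0.4499, -0.0338,  0.105 ]), array([ 0.4596, -0.033 ,  0.1235])]
cap [306. 163.  35.  47.] 0.93 [array([ 0.5413, -0.0477,  0.105 ]), array([ 0.5456, -0.046 ,  0.1235])]
jar [311. 153.  33.  29.] 0.66 [array([ 0.5644, -0.045 ,  0.105 ]), array([ 0.5672, -0.0435,  0.1235])]
holder [286. 126.  79.  84.] 0.83 [array([ 0.5616, -0.0424,  0.105 ]), array([ 0.5646, -0.0411,  0.1235])]
```

View pics/w1.png

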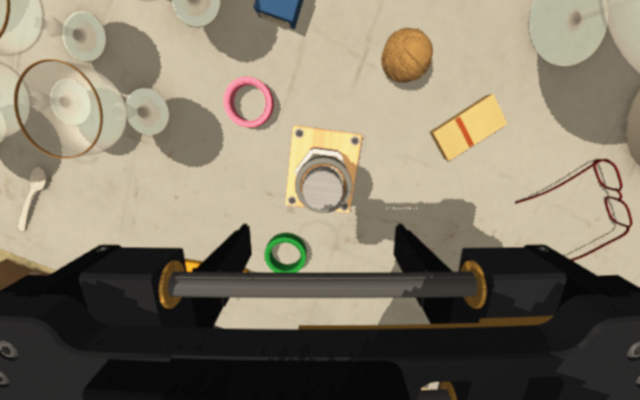

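Run:
```python
from h import *
o=get_obs();im=cv2.imread('pics/w1.png');s=5
c=cv2.resize(im[115:225,270:385],None,fx=s,fy=s,interpolation=cv2.INTER_CUBIC)
x,y=.5375,-.049
for r,z,col in((.022,.1235,(0,0,255)),(.033,.105,(0,255,0))):
    p=np.array([proj('wrist',[x+r*np.cos(a),y+r*np.sin(a),z],o) for a in np.linspace(0,6.28,60)])
    p=((p-[270,115]+.5)*s).astype(int);cv2.polylines(c,[p],True,col,1)
cv2.imwrite('pics/w1c.png',c)
print(px2z('wrist',325,189,.1235,o)-px2z('wrist',324,188,.1235,o))
```

```text
[-0.0006476 -0.0013995  0.       ]
```

View pics/w1c.png

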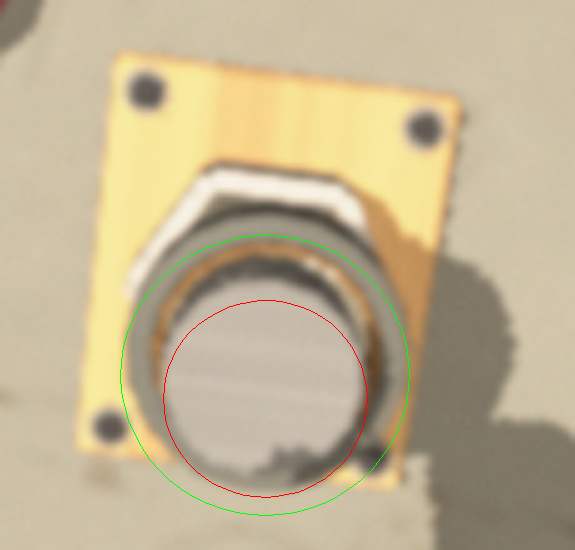

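The crop shows the cap centred about 5 px up-image from the prediction, so I shift about 4 mm along tool +x, descend and look again.

Request:
{"method": "servo_tool", "body": {
  "targets": [
    [0.002, 0, -0.03, 0, 0, 0],
    [0.0035, 0.001, -0.06, 0, 0, 0],
    [0.0035, 0.001, -0.085, 0, 0, 0],
    [0.0035, 0.001, -0.1, 0, 0, 0],
    [0.0035, 0.001, -0.105, 0, 0, 0],
    [0.0035, 0.001, -0.105, 0, 0, 0]
  ]
}}

```text
t: 3.15
eef_pos: [0.5411, -0.0475, 0.1394]
ee_rot: [0.983, 0.183, -0.0, -0.0]
ft_force: [0.9, -0.6, 1.6]
finger_gap: 0.0953
finger_force: 0.0
```

Run:
```python
from h import *
o=get_obs();im=snap('wrist','w2.png')[:,:,::-1].copy();s=4
print(o['t'],o['eef_pos'])
c=cv2.resize(im[150:300,230:420],None,fx=s,fy=s,interpolation=cv2.INTER_CUBIC)
x,y=o['eef_pos'][:2]
for r,z,col in((.022,.1235,(0,0,255)),(.033,.105,(0,255,0))):
    p=np.array([proj('wrist',[x+r*np.cos(a),y+r*np.sin(a),z],o) for a in np.linspace(0,6.28,60)])
    p=((p-[230,150]+.5)*s).astype(int);cv2.polylines(c,[p],True,col,1)
cv2.imwrite('pics/w2c.png',c)
print(px2z('wrist',325,240,.1235,o)-px2z('wrist',325,239,.1235,o))
```

```text
3.15 [ 0.5411302  -0.04746127  0.13942285]
[-0.00073501 -0.00028488  0.        ]
```

View pics/w2c.png

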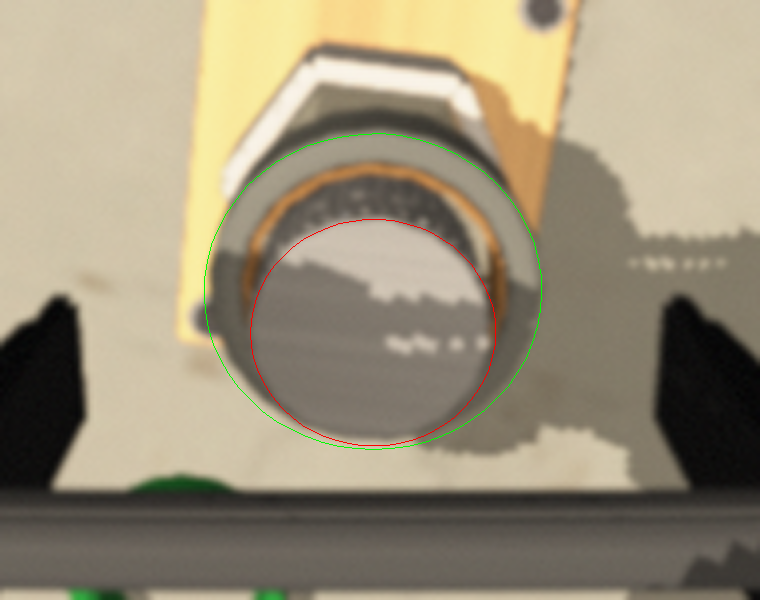

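Alignment is within 1 mm, so I descend and grip the roll.

Request:
{"method": "servo_tool", "body": {
  "targets": [
    [0, 0, -0.02, 0, 0, 0],
    [0, 0, -0.04, 0, 0, 0],
    [0, 0, -0.05, 0, 0, 0],
    [0, 0, -0.052, 0, 0, 0],
    [0, 0, -0.052, 0, 0, 0]
  ]
}}

```text
t: 3.7
eef_pos: [0.5416, -0.0473, 0.0883]
ee_rot: [0.983, 0.183, 0.0, 0.0]
ft_force: [-0.5, -0.4, 0.0]
finger_gap: 0.0953
finger_force: 0.0
```

Request:
{"method": "servo_tool", "body": {
  "targets": [
    [0, 0, 0, 0, 0, 0],
    [0, 0, 0, 0, 0, 0],
    [0, 0, 0, 0, 0, 0],
    [0, 0, 0, 0, 0, 0],
    [0, 0, 0, 0, 0, 0],
    [0, 0, 0, 0, 0, 0],
    [0, 0, 0, 0, 0, 0],
    [0, 0, 0, 0, 0, 0]
  ],
  "claw": 0.2,
  "force": 12
}}

```text
t: 4.5
eef_pos: [0.5414, -0.0472, 0.0879]
ee_rot: [0.983, 0.183, 0.0, 0.0]
ft_force: [-0.3, -0.9, 5.7]
finger_gap: 0.065
finger_force: 12.0
```

Request:
{"method": "servo_tool", "body": {
  "targets": [
    [0, 0, 0.005, 0, 0, 0],
    [0, 0, 0.015, 0, 0, 0],
    [0, 0, 0.025, 0, 0, 0],
    [0, 0, 0.035, 0, 0, 0],
    [0, 0, 0.05, 0, 0, 0],
    [0, 0, 0.07, 0, 0, 0],
    [0, 0, 0.08, 0, 0, 0],
    [0, 0, 0.085, 0, 0, 0],
    [0, 0, 0.085, 0, 0, 0]
  ]
}}

```text
t: 5.4
eef_pos: [0.5413, -0.0472, 0.1732]
ee_rot: [0.983, 0.183, 0.0, 0.0]
ft_force: [-0.0, 0.9, -0.6]
finger_gap: 0.0656
finger_force: 12.0
```

Run:
```python
from h import *
o=get_obs();snap('wrist','w3.png');snap('scene','s3.png')
print(o['t'],o['eef_pos'],o['ft_force'],o['finger_gap'])
a=cv2.imread('pics/w3.png')[100:300,200:450];b=cv2.imread('pics/s3.png')[120:280,300:500]
cv2.imwrite('pics/m3.png',np.hstack([cv2.resize(a,(400,320)),cv2.resize(b,(400,320))]))
```

```text
5.4 [ 0.54133363 -0.04724382  0.17315035] [-0.0236588   0.94270454 -0.63275312] 0.06561088937879507
```

View pics/m3.png

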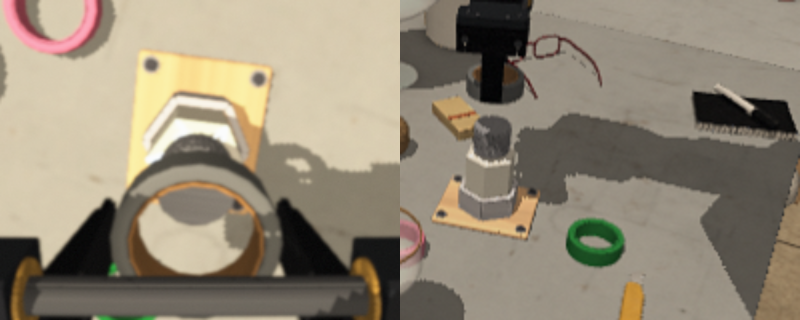

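The roll is lifted and the jar stayed in its holder. Next I carry it to the bare bench at about (0.47,-0.29).

Request:
{"method": "servo_tool", "body": {
  "targets": [
    [-0.005, -0.015, 0, 0, 0, 0],
    [-0.015, -0.05, 0, 0, 0, 0],
    [-0.025, -0.085, 0, 0, 0, 0],
    [-0.035, -0.12, 0, 0, 0, 0],
    [-0.045, -0.155, 0, 0, 0, 0],
    [-0.055, -0.19, 0, 0, 0, 0],
    [-0.065, -0.22, 0, 0, 0, 0],
    [-0.07, -0.238, 0, 0, 0, 0],
    [-0.071, -0.243, 0, 0, 0, 0],
    [-0.071, -0.243, 0, 0, 0, 0]
  ]
}}

```text
t: 6.5
eef_pos: [0.4697, -0.2907, 0.1721]
ee_rot: [0.983, 0.182, -0.0, -0.0]
ft_force: [-0.2, 0.4, -0.0]
finger_gap: 0.0657
finger_force: 12.0
```

Request:
{"method": "servo_tool", "body": {
  "targets": [
    [0, 0, -0.025, 0, 0, 0],
    [0, 0, -0.06, 0, 0, 0],
    [0, 0, -0.095, 0, 0, 0],
    [0, 0, -0.125, 0, 0, 0],
    [0, 0, -0.145, 0, 0, 0],
    [0, 0, -0.155, 0, 0, 0],
    [0, 0, -0.162, 0, 0, 0],
    [0, 0, -0.165, 0, 0, 0],
    [0, 0, -0.165, 0, 0, 0]
  ]
}}

```text
t: 7.4
eef_pos: [0.4705, -0.2902, 0.008]
ee_rot: [0.983, 0.183, 0.0, 0.0]
ft_force: [-0.6, -0.6, -0.9]
finger_gap: 0.0651
finger_force: 12.0
```

Request:
{"method": "servo_tool", "body": {
  "targets": [
    [0, 0, -0.001, 0, 0, 0],
    [0, 0, -0.002, 0, 0, 0],
    [0, 0, -0.003, 0, 0, 0],
    [0, 0, -0.003, 0, 0, 0],
    [0, 0, -0.003, 0, 0, 0]
  ]
}}

```text
t: 7.9
eef_pos: [0.4703, -0.2903, 0.0049]
ee_rot: [0.983, 0.183, 0.0, 0.0]
ft_force: [-0.0, 0.7, 2.5]
finger_gap: 0.0652
finger_force: 12.0
```

Light contact, so I release, rise and return over the jar.

Request:
{"method": "servo_tool", "body": {
  "targets": [
    [0, 0, 0, 0, 0, 0],
    [0, 0, 0, 0, 0, 0],
    [0, 0, 0, 0, 0, 0],
    [0, 0, 0, 0, 0, 0],
    [0, 0, 0, 0, 0, 0],
    [0, 0, 0, 0, 0, 0]
  ],
  "claw": 1
}}

```text
t: 8.5
eef_pos: [0.4703, -0.2902, 0.0046]
ee_rot: [0.983, 0.183, 0.0, 0.0]
ft_force: [-0.6, -0.7, -0.1]
finger_gap: 0.0949
finger_force: 0.0
```

Request:
{"method": "servo_tool", "body": {
  "targets": [
    [0, 0, 0.01, 0, 0, 0],
    [0, 0, 0.04, 0, 0, 0],
    [0, 0, 0.08, 0, 0, 0],
    [0, 0, 0.12, 0, 0, 0],
    [0, 0, 0.15, 0, 0, 0],
    [0, 0, 0.165, 0, 0, 0],
    [0, 0, 0.17, 0, 0, 0]
  ]
}}

```text
t: 9.2
eef_pos: [0.4706, -0.2905, 0.1771]
ee_rot: [0.983, 0.183, 0.001, 0.001]
ft_force: [-0.7, 0.4, -0.9]
finger_gap: 0.0951
finger_force: 0.0
```

Request:
{"method": "servo_tool", "body": {
  "targets": [
    [0.005, 0.015, 0, 0, 0, 0],
    [0.015, 0.05, 0, 0, 0, 0],
    [0.025, 0.085, 0, 0, 0, 0],
    [0.035, 0.12, 0, 0, 0, 0],
    [0.045, 0.155, 0, 0, 0, 0],
    [0.055, 0.19, 0, 0, 0, 0],
    [0.065, 0.22, -0.015, 0, 0, 0],
    [0.07, 0.238, -0.03, 0, 0, 0],
    [0.071, 0.243, -0.035, 0, 0, 0],
    [0.071, 0.243, -0.035, 0, 0, 0]
  ]
}}

```text
t: 10.2
eef_pos: [0.5405, -0.0463, 0.1384]
ee_rot: [0.983, 0.184, -0.001, -0.001]
ft_force: [0.3, -0.0, -0.5]
finger_gap: 0.0952
finger_force: 0.0
```

Run:
```python
from h import *
o=get_obs();im=snap('wrist','w4.png')[:,:,::-1].copy();t=snap('top','t4.png')[:,:,::-1]
print(o['t'],o['eef_pos'],o['joints'])
x,y=o['eef_pos'][:2];s=4
c=cv2.resize(im[170:295,250:400],None,fx=s,fy=s,interpolation=cv2.INTER_CUBIC)
p=np.array([proj('wrist',[x+.022*np.cos(a),y+.022*np.sin(a),.1235],o) for a in np.linspace(0,6.28,60)])
cv2.polylines(c,[((p-[250,170]+.5)*s).astype(int)],True,(0,0,255),1)
u,v=proj('top',[.47,-.29,.02]).astype(int);print(u,v)
d=cv2.resize(t[v-60:v+60,u-25:u+25],(200,480))
d=np.vstack([d,np.zeros((20,200,3),np.uint8)])
cv2.imwrite('pics/m4.png',np.hstack([c,d]) if c.shape[0]==500 else c)
```

```text
10.2 [ 0.54053408 -0.04625567  0.13840937] [-2.07096621e-01  4.69735028e-01  1.84364502e+00 -1.14389735e-04
  8.31043395e-01  9.94569007e-01]
440 246
```

View pics/m4.png

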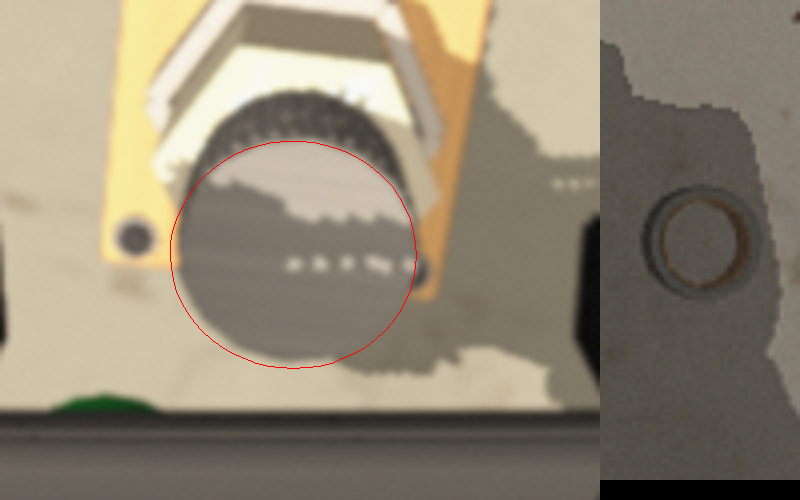

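The roll lies flat at its spot (top 440,246), and the cap is centred to under 1 mm. I descend and grip the cap.

Request:
{"method": "servo_tool", "body": {
  "targets": [
    [0, 0, -0.02, 0, 0, 0],
    [0, 0, -0.035, 0, 0, 0],
    [0, 0, -0.044, 0, 0, 0],
    [0, 0, -0.046, 0, 0, 0],
    [0, 0, -0.046, 0, 0, 0]
  ]
}}

```text
t: 10.8
eef_pos: [0.5413, -0.0477, 0.094]
ee_rot: [0.983, 0.182, 0.0, 0.0]
ft_force: [0.5, 0.3, 1.2]
finger_gap: 0.0949
finger_force: 0.0
```

Request:
{"method": "servo_tool", "body": {
  "targets": [
    [0, 0, 0, 0, 0, 0],
    [0, 0, 0, 0, 0, 0],
    [0, 0, 0, 0, 0, 0],
    [0, 0, 0, 0, 0, 0],
    [0, 0, 0, 0, 0, 0],
    [0, 0, 0, 0, 0, 0],
    [0, 0, 0, 0, 0, 0],
    [0, 0, 0, 0, 0, 0],
    [0, 0, 0, 0, 0, 0],
    [0, 0, 0, 0, 0, 0]
  ],
  "claw": -0.3,
  "force": 45
}}

```text
t: 11.8
eef_pos: [0.5413, -0.0473, 0.0937]
ee_rot: [0.983, 0.183, 0.0, 0.0]
ft_force: [0.4, -0.2, 0.6]
finger_gap: 0.0433
finger_force: 45.0
```

Request:
{"method": "servo_tool", "body": {
  "targets": [
    [0, 0, 0.0001, 0, 0, 0.05],
    [0, 0, 0.0002, 0, 0, 0.15],
    [0, 0, 0.0003, 0, 0, 0.25],
    [0, 0, 0.0005, 0, 0, 0.35],
    [0, 0, 0.0006, 0, 0, 0.45],
    [0, 0, 0.0007, 0, 0, 0.55],
    [0, 0, 0.0008, 0, 0, 0.65],
    [0, 0, 0.001, 0, 0, 0.75],
    [0, 0, 0.0011, 0, 0, 0.85],
    [0, 0, 0.0012, 0, 0, 0.95]
  ]
}}

```text
t: 12.8
eef_pos: [0.5411, -0.0468, 0.0948]
ee_rot: [0.79, 0.614, 0.0, -0.0]
ft_force: [0.2, 3.0, 0.2]
finger_gap: 0.0431
finger_force: 45.0
```

Run:
```python
from h import *
o=get_obs();print(o['t'],o['eef_pos'],o['joints'][5],o['ft_force'],o['moment'],o['finger_gap'])
snap('wrist','w5.png')
```

```text
12.8 [ 0.54111726 -0.04681938  0.09475326] 0.04049464668444958 [0.23258919 2.99982105 0.20608458] [ 0.53424848 -0.03495078 -0.1101703 ] 0.043115728000312034
```

Request:
{"method": "servo_tool", "body": {
  "targets": [
    [0, 0, 0.0001, 0, 0, 0.1],
    [0, 0, 0.0003, 0, 0, 0.2],
    [0, 0, 0.0004, 0, 0, 0.3],
    [0, 0, 0.0005, 0, 0, 0.4],
    [0, 0, 0.0006, 0, 0, 0.5],
    [0, 0, 0.0008, 0, 0, 0.6],
    [0, 0, 0.0009, 0, 0, 0.7],
    [0, 0, 0.001, 0, 0, 0.8],
    [0, 0, 0.0011, 0, 0, 0.9],
    [0, 0, 0.0013, 0, 0, 1.0]
  ]
}}

```text
t: 13.85
eef_pos: [0.54, -0.0468, 0.096]
ee_rot: [0.4, 0.917, -0.0, -0.001]
ft_force: [-5.9, 1.6, 3.5]
finger_gap: 0.0433
finger_force: 45.0
```

Run:
```python
from h import *
o=get_obs();print(o['t'],o['eef_pos'],o['joints'][5],o['ft_force'],o['moment'],o['finger_gap'])
```

```text
13.85 [ 0.54003362 -0.04680675  0.09599518] -0.9575548244387654 [-5.91343171  1.58611862  3.51839681] [ 0.38240204  0.84074767 -0.07410759] 0.04325253689052154
```

Request:
{"method": "servo_tool", "body": {
  "targets": [
    [0, 0, 0.0001, 0, 0, 0.1],
    [0, 0, 0.0003, 0, 0, 0.2],
    [0, 0, 0.0003, 0, 0, 0.25],
    [0, 0, 0.0003, 0, 0, 0.25]
  ]
}}

```text
t: 14.25
eef_pos: [0.54, -0.0469, 0.0964]
ee_rot: [0.283, 0.959, -0.0, -0.001]
ft_force: [-5.6, 1.4, 4.5]
finger_gap: 0.0432
finger_force: 45.0
```

Run:
```python
from h import *
o=get_obs();print(o['t'],o['eef_pos'],o['joints'][5],o['ft_force'],o['moment'],o['finger_gap'])
```

```text
14.25 [ 0.53996485 -0.04693276  0.09639632] -1.2053173896360194 [-5.58035669  1.37339397  4.45735366] [ 0.17061258  0.95367235 -0.01854483] 0.04323349010930965
```

Request:
{"method": "servo_tool", "body": {
  "targets": [
    [0, 0, 0.0001, 0, 0, 0.04],
    [0, 0, 0.0001, 0, 0, 0.05],
    [0, 0, 0.0001, 0, 0, 0.05]
  ]
}}

```text
t: 14.55
eef_pos: [0.5399, -0.0469, 0.0964]
ee_rot: [0.26, 0.966, -0.0, -0.002]
ft_force: [-6.0, 1.3, 3.8]
finger_gap: 0.0435
finger_force: 45.0
```

Request:
{"method": "servo_tool", "body": {
  "targets": [
    [0, 0, 0.001, 0, 0, 0],
    [0, 0, 0.002, 0, 0, 0],
    [0, 0, 0.003, 0, 0, 0],
    [0, 0, 0.003, 0, 0, 0]
  ]
}}

```text
t: 14.95
eef_pos: [0.5409, -0.0471, 0.0995]
ee_rot: [0.259, 0.966, 0.0, -0.0]
ft_force: [-5.0, 0.4, -0.9]
finger_gap: 0.0433
finger_force: 45.0
```

Run:
```python
from h import *
o=get_obs();print(o['t'],o['eef_pos'],o['joints'][5],o['ft_force'],o['moment'],o['finger_gap'])
```

```text
14.95 [ 0.54089841 -0.04709867  0.09949871] -1.2553450733641853 [-5.00455966  0.41444442 -0.9398307 ] [0.20161338 0.6999136  0.01286389] 0.04330773128792263
```

Request:
{"method": "servo_tool", "body": {
  "targets": [
    [0, 0, 0.001, 0, 0, 0],
    [0, 0, 0.002, 0, 0, 0],
    [0, 0, 0.003, 0, 0, 0],
    [0, 0, 0.004, 0, 0, 0],
    [0, 0, 0.004, 0, 0, 0]
  ]
}}

```text
t: 15.45
eef_pos: [0.5414, -0.0472, 0.1038]
ee_rot: [0.259, 0.966, 0.0, 0.0]
ft_force: [-3.8, 1.2, -1.0]
finger_gap: 0.0434
finger_force: 45.0
```

Run:
```python
from h import *
o=get_obs();print(o['t'],o['eef_pos'],o['ft_force'],o['moment'],o['finger_gap'])
```

```text
15.45 [ 0.54141985 -0.04718924  0.10381644] [-3.81331216  1.2378181  -1.02108717] [ 0.39756138  0.52086668 -0.01383664] 0.04344349656452309
```

Request:
{"method": "servo_tool", "body": {
  "targets": [
    [0, 0, 0.003, 0, 0, 0],
    [0, 0, 0.007, 0, 0, 0],
    [0, 0, 0.011, 0, 0, 0],
    [0, 0, 0.015, 0, 0, 0],
    [0, 0, 0.019, 0, 0, 0],
    [0, 0, 0.023, 0, 0, 0],
    [0, 0, 0.026, 0, 0, 0],
    [0, 0, 0.026, 0, 0, 0],
    [0, 0, 0.026, 0, 0, 0]
  ]
}}

```text
t: 16.35
eef_pos: [0.5413, -0.0472, 0.1296]
ee_rot: [0.259, 0.966, 0.0, 0.0]
ft_force: [-0.0, 0.5, -1.3]
finger_gap: 0.0434
finger_force: 45.0
```

Run:
```python
from h import *
o=get_obs();snap('wrist','w6.png');snap('scene','s6.png')
print(o['t'],o['eef_pos'],o['ee_rot'],o['ft_force'],o['finger_gap'])
a=cv2.imread('pics/w6.png')[100:300,200:450];b=cv2.imread('pics/s6.png')[130:250,290:420]
cv2.imwrite('pics/m6.png',np.hstack([cv2.resize(a,(400,400)),cv2.resize(b,(400,400))]))
```

```text
16.35 [ 0.54125308 -0.04721688  0.1295688 ] [2.58935167e-01 9.65894701e-01 4.33579317e-05 6.85606296e-05] [-0.02724151  0.5257477  -1.25056164] 0.04338489797548799
```

View pics/m6.png

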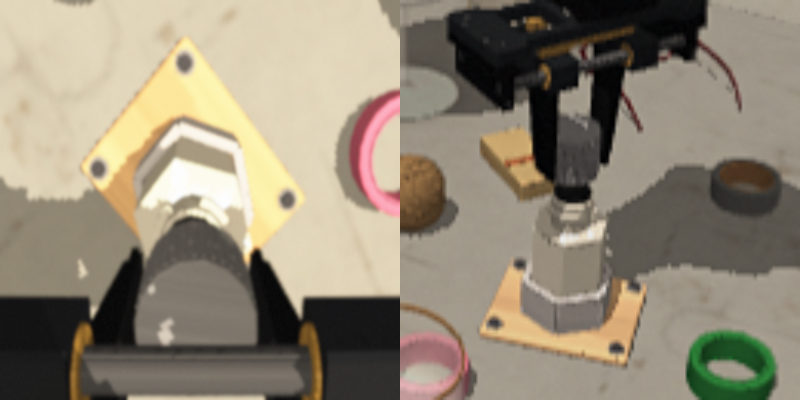

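The cap is off and level about 2 cm above the rim, the jar is seated in its holder, and the roll is flat on the bench.

```bash
python3 -c "
from bench import *
print(job_done())"
```

```text
the job is handed in; nothing more can be done
None
```

The job is handed in: the grey roll lies flat on the bare bench, and the cap is unscrewed and held level in the gripper about 2 cm above the mouth of the jar, which is still seated in its holder.

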